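# Hook the green egg tray out of the shelf

## Robot

A 7-joint arm with a two-finger parallel gripper is mounted at the origin on the work surface. World frame = base frame: x ahead of the robot, y to its left, z up, the work surface at z = 0. Lengths are in m, angles in rad, forces in N, time in s.
With the tool pointing down it reaches from about 0.425 to 0.875 m from the base axis. Payload 8.4 kg.
Tool frame: the origin (TCP) lies midway between the tips of the shut fingers; the grasp point (between the pads) lies 19 mm behind it (env.tcp_to_grasp is the distance from the TCP to the grasp point, in m); z points along the fingers, y is the line along which they close (so a half turn about z gives the same grasp; the last joint's range is limited). The gripper opens to 87 mm and grips with 3 to 60 N. Pads are 19 mm wide; open, the fingers measure 117 mm over their backs; the gripper's body (75 mm by 190 mm) begins 51 mm behind the grasp point.
Start: joints at [1.194, 0.333, 0.04, 1.465, -0.013, 1.343, -0.059], TCP at [0.178, -0.625, 0.223] pointing down, gripper open.
Joint ranges: [-2.58, 2.58], [-0.38, 2.09], [-1.3, 1.39], [0.25, 2.4], [-1.5, 4.64], [0.08, 2.09], [-2.65, 2.65]. Speed limits (rad/s): [2.22, 2.22, 2.79, 2.79, 3.14, 3.14, 3.14].

## Interface

Orientations are given as [roll, pitch, yaw] about the fixed x, y, z axes, in that order (R = Rz(yaw) Ry(pitch) Rx(roll)).
In Python, from rig import state, viewer, sign_off, env gives the robot as it stands.
- The arm moves only by the tool step_arm, never from a script. Its argument "rows" is a list of rows, each an object with "dp": the shift along the tool's x, y, z scaled (see below), a list of three; "turn": the turn about the tool's z scaled (see below); "grip": the finger opening in mm, from 0 to 87. A call has 1 to 20 rows; each row is the pose to reach, as a shift and turn from the pose commanded when the call began, along the tool's axes at that moment, turning the shorter way round; what a row does not reach only later rows make up. The controller multiplies each number of a shift by 500 mm and each number of a turn by 180 degrees. A row lasts 1/10 s, in which the tool goes at most 50 mm and 8.59 degrees, less where a joint would pass 70% of its speed; a pose out of reach is approached as far as the arm can. A call with a number of a shift or a turn outside -1 to 1 is refused whole. A call with a gripper value outside its range is refused whole. The fingers move at their own pace and stop on an object; "grip_force" is the grip in N (left out, the last holds). Time passes only in rows, so rows that repeat a pose let the fingers close. It gives the time, the measured TCP pose, the force, the opening and the grip force at its end, in the units of the state.
- state(): the state, without advancing time (a new reading comes with each control period).
- viewer.get_image(name): name is "scene" or "side" or "wrist"; returns (picture, depth): 420x560x3 uint8, blue, green, red; 420x560 float32, m along the optical axis (not along the pixel's ray), 0 where there is no reading.
- viewer.camera_model(name): a dict with "K" (3x3 intrinsics, pixels), "D" ([k1, k2, p1, p2, k3] as OpenCV has them; the pictures are not rectified), "eye" and "orientation" of the camera in the world. Camera axes: x right, y up, looking along -z (the intrinsics and any distortion apply to the point x, -y, -z); pixel columns grow to the right and rows downward; lengths in m; the calibration is good to about 2 mm. A picture is of the moment at which its call begins: read the wrist's pose just before it. camera_model takes no time and is no camera call; for the wrist camera it gives the pose at the moment of the call.
- sign_off(): hands the job in; it is judged then, once.
The state is a dict: "time_s": time; "q": joint angles; "joint_vel": joint speeds; "effort": joint torques, N m; "eef_pos": TCP position; "tool_rot": TCP orientation; "wrist_force": force on the tool from outside, world axes, zero at the start; "moment": the same for the moment, N m; "grip_width": finger opening in m; "gripper_force": force on a finger pad.
Only numpy, scipy, OpenCV 4.12 (cv2) and the standard library are available. Lean on these libraries where they do the work, as an engineer would, in place of code of your own. Each camera call takes 0.05 s, during which the arm holds its last target. There are 200 camera calls.

## Task

With the standing tray hook, draw the green six-cup egg tray out of the low wire shelf: drop the hook's claw into the channel behind the tray's front lip and pull the tray forward until that lip stands on the yellow band and the tray lies roughly square to it. Then lift the hook out and stand it upright on the cabinet top, clear of the tray. Leave the grey tray beside it where it is, and do not touch either tray with the gripper or arm.

Things in the scene. Friction and masses are not known exactly. Their poses are not given: they have to be found in the camera images.
- tray_hook: Loose steel bridge-shaped hook, 0.35 kg (sizes in mm). Origin: claw's lower edge, middle, z=0 when standing; x handle to claw, z up. Claw plate 6 (x) x 40 (y) x 68 high. Bar 18 wide, z 60-68. Red grip at x=-140, 30 (x) x 24 (y), z 70-150: grip from above across y. Foot 60 x 60 x 10 under it, level with claw's edge. Stands left or right before the shelf.
- green_tray: Green six-cup tray to pull, empty, about 0.3 kg, loose under the deck, left or right of the grey one. In mm: 147 deep (x), 154 wide (y). Origin: underside, below the middle of the front lip; x from lip to back, z up. Lip: upright wall 5 thick, 45 high, full width. Behind it an open channel, x 2.5 to 40, 146 long, floor at z=4; then cups, walls 34 high. Lip starts 75-105 mm behind pull_line.
- grey_tray: Grey tray that must stay, with a white nest egg and a brown egg in it (tops 59 mm up). Same shape, size, origin and axes as the green tray.
- pull_line (a point): Middle of the yellow band painted on the cabinet top along the shelf's front, 40 mm wide (x), 400 long (y). x points into the shelf, z up. The fixed wire shelf's front edge is 35 mm further along x: 14 mm posts at y = -205 and 205, 260 deep, wire deck from 155 to 165 mm up. Trays rest on the cabinet top under it: no sill, divider or back.
Mind the look-alikes: they are no part of the job. What is shaped like the tray_hook but blue, pink or purple is not meant.

How it is judged:
On the way, in this order (a step that is already met when the one before it is completed fails the run):
1. the hook's claw is down in the channel behind the green tray's front lip (x of tray_hook in the frame of green_tray between 0 and 0.042 m and y of tray_hook in the frame of green_tray between -0.07 and 0.07 m and z of tray_hook in the frame of green_tray below 0.04 m), for 0.2 s.
2. with the claw still behind it, the lip has been pulled onto the yellow band (all of step 1 and x of green_tray in the frame of pull_line between -0.02 and 0.02 m), for 0.2 s.
At the end, for the whole second after the job is handed in: Green tray flat, lip centre within 20 mm of the middle of the yellow band (and within its length), square within 15 degrees; hook upright within 10 degrees on the cabinet top, released, at rest, claw outside the tray; grey tray within 20 mm of its start (x of green_tray in the frame of pull_line between -0.02 and 0.02 m and y of green_tray in the frame of pull_line between -0.2 and 0.2 m and angle between the x axis of green_tray and the x axis of pull_line, either way round below 0.26 rad and height (world z) of green_tray below 0.01 m and angle between green_tray's own z axis and vertical below 0.1 rad and linear speed of each of green_tray, tray_hook below 0.02 m/s and height (world z) of tray_hook below 0.012 m and angle between tray_hook's own z axis and vertical below 0.17 rad and distance of grey_tray from where it was at the start of the episode below 0.02 m and (x of tray_hook in the frame of green_tray below -0.01 m or x of tray_hook in the frame of green_tray above 0.16 m or y of tray_hook in the frame of green_tray below -0.09 m or y of tray_hook in the frame of green_tray above 0.09 m)); the robot touches nothing.
It fails at once if the gripper or arm touches the green or the grey tray (contact force between any of the fingers, the arm and green_tray above 1 N or contact force between any of the fingers, the arm and grey_tray above 1 N).
It fails at once if the grey tray is shifted by more than 20 mm (distance of grey_tray from where it was at the start of the episode above 0.02 m).
It also fails if it takes over 64 s, if anything falls off the work surface, if the arm or the gripper's body presses on something with over 40 N, if the wrist force passes 120 N, or if a joint passes its speed limit or range.

## Working session

There is one attempt and no reset: what is moved stays moved. The work goes in short steps, Python scripts to look and compute and a tool call to move; the robot and the scene stay as the last step left them, time stands still between calls to the robot, and variables do not carry over. Pictures are saved under pics/ and viewed, at most 10 in all, crops included, and the job is handed in when it is done.

Besides the shell and the picture viewer there is one more tool, called after "Request:" as name(argument=value, ...) on one line, values as JSON. step_arm: Moves the arm, as the interface text tells. Shifts and turns lie within -1 to 1; 1 stands for 500 mm of shift or 180 degrees of turn. Its arguments: {"type":"object","properties":{"rows":{"type":"array","items":{"type":"object","properties":{"dp":{"type":"array","items":{"type":"number"}},"turn":{"type":"number"},"grip":{"type":"number"}}}},"grip_force":{"type":"number"}},"required":["rows"]}

```bash
mkdir -p pics; ls
cat > h.py <<'E'
import numpy as np, cv2
from scipy.spatial.transform import Rotation as R
from rig import state, viewer, sign_off, env
def rot(o):
    o=np.array(o,float)
    if o.shape==(3,3): return o
    return R.from_euler('xyz',o).as_matrix() if o.size==3 else R.from_quat(o).as_matrix()
def cloud(name,m=None):
    m=m or viewer.camera_model(name)
    img,d=viewer.get_image(name)
    h,w=d.shape
    u,v=np.meshgrid(np.arange(w),np.arange(h))
    p=cv2.undistortPoints(np.stack([u,v],-1).reshape(-1,1,2).astype(np.float64),np.array(m['K']),np.array(m['D'])).reshape(h,w,2)
    c=np.stack([p[...,0]*d,-p[...,1]*d,-d],-1)
    P=c@rot(m['orientation']).T+np.array(m['eye'])
    P[d==0]=np.nan
    return img,P
E
python3 - <<'E'
from h import *
print(state())
for n in ['scene','side']:
    m=viewer.camera_model(n);print(m)
    i,P=cloud(n);np.savez(f'{n}0.npz',i=i,P=P);cv2.imwrite(f'pics/{n}0.png',i)
E
```

```text
pics
{'time_s': 0.0, 'q': array([ 1.19380767,  0.33393667,  0.03988333,  1.46627579, -0.01340001,
        1.34327851, -0.05850211]), 'joint_vel': array([ 1.34914260e-03, -9.77933371e-05,  7.90981096e-04,  5.77843429e-05,
       -3.54274652e-05,  2.66021917e-04, -1.23100683e-03]), 'effort': array([ 1.02553076e-03, -6.56368446e+01,  1.33582346e+00, -4.03793836e+01,
       -5.97853982e-02,  4.49485041e-02,  1.71523943e-04]), 'eef_pos': array([ 0.17808766, -0.62464387,  0.22164053]), 'tool_rot': array([-3.13996447e+00,  1.14943572e-04,  2.77760352e-01]), 'wrist_force': array([-0.29355174,  0.39881912,  0.33293323]), 'moment': array([ 0.02375732, -0.01184974,  0.00031659]), 'gripper_force': 0.0, 'grip_width': 0.08663624559631375}
{'K': array([[453.93300776,   0.        , 280.83285958],
       [  0.        , 453.93300776, 212.03422931],
       [  0.        ,   0.        ,   1.        ]]), 'D': array([0.0477793, 0.       , 0.       , 0.       , 0.       ]), 'eye': array([1.13334024, 0.82482488, 0.70295607]), 'orientation': array([ 0.95954906, -0.00287241,  2.49033272])}
{'K': array([[448.05020803,   0.        , 288.71893344],
       [  0.        , 448.05020803, 208.27487561],
       [  0.        ,   0.        ,   1.        ]]), 'D': array([-0.04340123,  0.        ,  0.        ,  0.        ,  0.        ]), 'eye': array([0.15356287, 0.69364432, 0.58367366]), 'orientation': array([ 0.95585746, -0.00570433, -2.61882154])}
```

View pics/scene0.png

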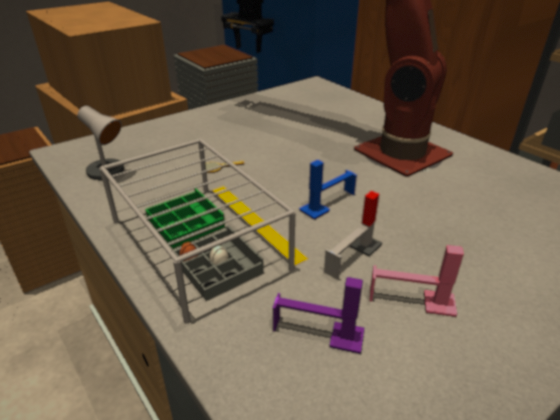

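View pics/side0.png

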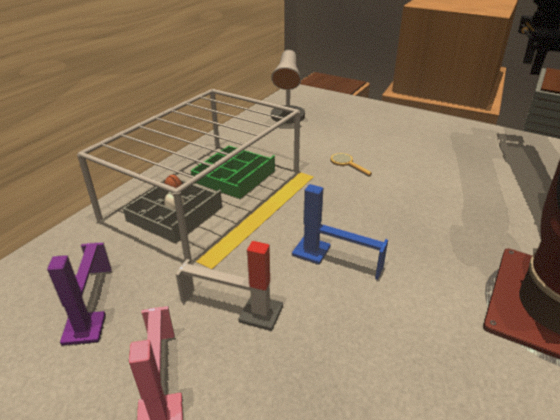

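The scene view shows the red-grip hook at about (370,210), its claw at (335,262), the yellow band from (215,190) to (303,262), the green tray at (185,213) and the grey one at (222,262). In the side view the red grip is at (258,268), the green tray at (235,170) and the band runs from (310,178) to (205,260).

Run:
```python
from h import *
np.set_printoptions(precision=4,suppress=True)
for n in ['scene','side']:
    z=np.load(f'{n}0.npz');i=z['i'];P=z['P'];hsv=cv2.cvtColor(i,cv2.COLOR_BGR2HSV);H,S,V=[hsv[...,k].astype(int) for k in range(3)]
    ok=np.isfinite(P[...,2])
    y=ok&(abs(H-26)<5)&(S>180)&(V>110)&(abs(P[...,2])<.02)
    y=cv2.erode(y.astype(np.uint8),np.ones((2,2)))>0
    nb,l,st,_=cv2.connectedComponentsWithStats(y.astype(np.uint8));k=1+np.argmax(st[1:,4]);q=P[l==k]
    r=cv2.minAreaRect(q[:,:2].astype(np.float32)*1000);print(n,'band',r,np.median(q[:,2]),len(q))
    print(cv2.boxPoints(r))
    g=ok&(abs(H-65)<15)&(S>120);q=P[g&(P[...,2]>-.02)&(P[...,2]<.1)]
    print('green',len(q),np.percentile(q,[1,5,50,95,99],axis=0))
    r=cv2.minAreaRect(q[:,:2].astype(np.float32)*1000);print(r)
    t=q[q[:,2]>.038];print('lip',len(t),cv2.minAreaRect(t[:,:2].astype(np.float32)*1000),t[:,2].max())
    rd=ok&((H<6)|(H>174))&(S>200)&(V>90)&(P[...,2]>.06)&(P[...,2]<.2)&(P[...,0]>.3)
    nb,l,st,_=cv2.connectedComponentsWithStats(rd.astype(np.uint8));k=1+np.argmax(st[1:,4]);q=P[l==k]
    print('red',st[k],np.percentile(q,[1,50,99],axis=0))
    t=q[q[:,2]>np.percentile(q[:,2],99)-.006];print('redtop',len(t),np.median(t,0),cv2.minAreaRect(t[:,:2].astype(np.float32)*1000))
    c=np.nanmedian(q,0)
    m=ok&(np.hypot(P[...,0]-c[0],P[...,1]-c[1])<.2)&(S<75)&(P[...,2]>.045)&(P[...,2]<.075)
    nb,l,st,cc=cv2.connectedComponentsWithStats(m.astype(np.uint8))
    for k in range(1,nb):
        if st[k,4]>80:
            q=P[l==k];print('bar?',st[k],np.median(q,0),cv2.minAreaRect(q[:,:2].astype(np.float32)*1000))
```

```text
scene band ((606.7117309570312, 122.21865844726562), (129.23094177246094, 36.266624450683594), 87.86051177978516) 0.0018441650369003248 367
[[586.1788  58.3252]
 [622.4202  56.9713]
 [627.2446 186.1121]
 [591.0033 187.466 ]]
green 1825 [[ 0.6829 -0.1548  0.0024]
 [ 0.6846 -0.153   0.0037]
 [ 0.7517 -0.0836  0.022 ]
 [ 0.8254 -0.0021  0.0366]
 [ 0.8273 -0.0004  0.0455]]
((754.14501953125, -77.21053314208984), (160.0655975341797, 146.44692993164062), 89.18409729003906)
lip 72 ((686.1983642578125, -68.049560546875), (155.42153930664062, 33.28003692626953), 75.9545669555664) 0.04841815100556213
red [366 192  12   9  77] [[0.4425 0.2611 0.1457]
 [0.4559 0.2717 0.1513]
 [0.4666 0.2811 0.1548]]
redtop 61 [0.4534 0.2709 0.1518] ((454.4878845214844, 270.9576110839844), (23.864778518676758, 18.70829963684082), 8.42224407196045)
bar? [324 223  51  43 585] [0.5435 0.2852 0.0679] ((513.1702270507812, 286.20513916015625), (160.3694305419922, 40.38425064086914), 7.490960121154785)
side band ((594.7786254882812, 74.42936706542969), (12.438316345214844, 27.498979568481445), 3.8062281608581543) -8.436
[... 459 characters left out ...]
774135557543
red [256 243   4   5   8] [[0.4484 0.2618 0.1482]
 [0.4519 0.264  0.1489]
 [0.4562 0.2693 0.1498]]
redtop 8 [0.4519 0.264  0.1489] ((451.2130126953125, 264.7513122558594), (3.4100890159606934, 10.459901809692383), 50.058349609375)
bar? [303 222  51  21 168] [0.4388 0.0896 0.0616] ((415.9775695800781, 81.81417846679688), (100.37934112548828, 20.21767234802246), 6.351341724395752)
bar? [180 230   8  16  83] [0.6408 0.2309 0.06  ] ((641.9234008789062, 230.02444458007812), (12.016382217407227, 8.53725528717041), 41.84773635864258)
bar? [ 176  259   94   43 1084] [0.5181 0.2853 0.066 ] ((511.6818542480469, 286.9337158203125), (155.80642700195312, 39.78411102294922), 8.73123550415039)
```

Run:
```python
from h import *
np.set_printoptions(precision=4,suppress=True)
def rect(q): 
    r=cv2.minAreaRect(q[:,:2].astype(np.float32)*1000);return np.round(r[0],1),np.round(r[1],1),round(r[2],2)
allb=[];
for n in ['scene','side']:
    z=np.load(f'{n}0.npz');i=z['i'];P=z['P'];hsv=cv2.cvtColor(i,cv2.COLOR_BGR2HSV);H,S,V=[hsv[...,k].astype(int) for k in range(3)]
    ok=np.isfinite(P[...,2])
    y=ok&(abs(H-25)<7)&(S>150)&(abs(P[...,2])<.015)&(abs(P[...,0]-.61)<.06)
    q=P[y];print(n,'band',rect(q),len(q))
    q=q[np.argsort(q[:,1])]; c=[]
    for a in np.arange(q[0,1],q[-1,1],.02):
        s=q[(q[:,1]>=a)&(q[:,1]<a+.02)]
        if len(s)>8: c.append([a+.01,s[:,0].min(),s[:,0].max()])
    c=np.array(c); print(c[::4]); print(np.polyfit(c[:,0],c[:,1:].mean(1),1))
    # hook: everything near above table
    g=ok&(P[...,0]>.40)&(P[...,0]<.63)&(P[...,1]>.20)&(P[...,1]<.37)
    bar=P[g&(P[...,2]>.058)&(P[...,2]<.074)&(P[...,0]>.48)&(P[...,0]<.57)]
    cl=P[g&(P[...,2]>.03)&(P[...,2]<.07)&(P[...,0]>.575)]
    grip=P[g&(P[...,2]>.085)]
    ft=P[g&(P[...,2]>.005)&(P[...,2]<.016)&(P[...,0]<.5)]
    print('bar',rect(bar),'claw',rect(cl),'grip',rect(grip),grip[:,2].max(),'foot',rect(ft),np.polyfit(bar[:,0],bar[:,1],1))
    gt=grip[grip[:,2]>.142];print('gtop',rect(gt),np.median(gt,0))
    gl=ok&(abs(H-65)<15)&(S>120)&(P[...,2]>.012)&(P[...,2]<.05)&(P[...,0]<.692)
    q=P[gl];print('lip',rect(q),np.polyfit(q[:,1],q[:,0],1),q.min(0),q.max(0))
    w=ok&(P[...,2]>.15)&(P[...,2]<.18)&(P[...,0]>.6)&(P[...,0]<.95)&(abs(P[...,1])<.3);q=P[w];print('deck',rect(q),np.median(q[:,2]))
    w=ok&(S<80)&(V<110)&(P[...,2]>.015)&(P[...,2]<.05)&(P[...,0]>.64)&(P[...,0]<.9)&(P[...,1]>.005)&(P[...,1]<.2);q=P[w];print('grey',rect(q))
```

```text
scene band (array([599.6, -25.1]), array([491.2,  56.4]), 85.97) 1141
[[-0.1789  0.5791  0.6166]
 [-0.0989  0.5805  0.6217]
 [-0.0189  0.581   0.6229]
 [ 0.0811  0.5844  0.6265]
 [ 0.1611  0.599   0.6293]]
[0.03   0.6032]
bar (array([525.4, 282.7]), array([93.5, 19.6]), 11.48) claw (array([585. , 295.2]), array([16.8, 40.9]), 9.42) grip (array([451.2, 268.1]), array([33.3, 27. ]), 12.99) 0.1556827054185329 foot (array([463.9, 268.5]), array([ 61.7, 100.8]), 46.38) [0.2147 0.1714]
gtop (array([451. , 268.1]), array([32.6, 25.3]), 12.12) [0.4538 0.271  0.1508]
lip (array([686.4, -76.5]), array([ 11.1, 155.3]), 0.0) [0.0114 0.6861] [ 0.6809 -0.1542  0.0123] [0.692  0.0011 0.0484]
deck (array([770.2,  18.2]), array([423.3, 272.1]), 88.39) 0.1633227956876323
grey (array([774.1, 119.2]), array([158.8, 147.3]), 88.66)
side band (array([602.5, -22.7]), array([489.5,  61.3]), 85.31) 1930
[[-0.1756  0.5804  0.6214]
 [-0.0956  0.5833  0.6222]
 [-0.0156  0.5849  0.6231]
 [ 0.0644  0.5867  0.6279]
 [ 0.1444  0.5882  0.6301]
 [ 0.2244  0.5915  0.6312]]
[0.0281 0.6049]
bar (array([525. , 285.1]), array([94.2, 20.6]), 12.23) claw (array([581.6, 297.8]), array([14.7, 39.6]), 6.81) grip (array([449.4, 268.6]), array([31. , 27.3]), 13.08) 0.15138652472206127 foot (array([449.3, 269.4]), array([60.4, 60.6]), 12.23) [0.2134 0.175 ]
gtop (array([449. , 268.5]), array([30. , 27.1]), 13.69) [0.4474 0.2722 0.1484]
lip (array([681.7, -72. ]), array([148.6,  10.2]), 85.98) [0.0306 0.6843] [ 0.6786 -0.1463  0.0208] [0.6919 0.0021 0.0463]
deck (array([768.1,  19.8]), array([422.5, 272.5]), 88.49) 0.1611289919021836
grey (array([772.3, 122.2]), array([154.3, 149.7]), 88.9)
```

```bash
cat >> h.py <<'E'
def rows(wps):
    """world [x,y,z,yaw] -> dp/turn relative to current pose"""
    s=state();Rt=rot(s['tool_rot']);print('pose',np.round(s['eef_pos'],4),np.round(s['tool_rot'],4))
    y0=np.arctan2(Rt[1,0],Rt[0,0])
    for w in wps:
        d=Rt.T@(np.array(w[:3])-s['eef_pos'])/.5
        t=-(w[3]-y0)/np.pi
        print(np.round(d,4),'turn',round(t,4))
E
python3 - <<'E'
from h import *
for n in ['scene','side']:
    z=np.load(f'{n}0.npz');P=z['P']
    g=np.zeros((24,32),int); q=P[np.isfinite(P[...,2])&(P[...,2]>.025)]
    # grid x .3-.9? rows x 0.30..0.70, cols y -.4..+.4, 2.5cm ; max z cm
    M=np.zeros((16,32),int)
    for a in q:
        r=int((a[0]-.3)//.025);c=int((a[1]+.4)//.025)
        if 0<=r<16 and 0<=c<32 and a[2]<.4: M[r,c]=max(M[r,c],int(a[2]*100))
    print(n);[print('%.3f'%(.3+.025*k),' '.join('%2d'%v for v in M[k])) for k in range(16)]
rows([[.42,-.40,.23,.278],[.50,-.10,.23,.24],[.45,.22,.23,.215],[.450,.2683,.22,.215]])
E
```

```text
scene
0.300  0  0  0  0  0  0  0  0  0  0  0  0  0  0  0  0  0  6  7  7  0  0  0  0  0  0  0  0  0  0  0  0
0.325  0  0  0  0  0  0  0  0  0  0  0  0  0  0  0  0  0  0  7  7  0  0  0  0  0  0  0  0  0  0  0  0
0.350  0  0  0  0  0  0  0  0  0  0  0  0  0  0  0  0  0  0  7  7  0  0  0  0  0  0  0  0  0  0  0  0
0.375  0  0  0  0  0  0  0  0  0  0  0  0  0  0  0  0  0  0  7  7  0  0  0  0  0  0  0  0  0  0  0  0
0.400  0  0  0  0  0  0  0  0  0  0  0  0  0  0  0  0  0  0  7  7  0  0  0  0  0  0  0  0  0  0  0  0
0.425  0  0  0  0  0  0  0  0  0  0  0  0  0  0  0  0  0  0 15 15  0  0  0  0  0  0 15 15  0  0  0  0
0.450  0  0  0  0  0  0  0  0  0  0  0  0  0  0  0  0  0  0 15 15  0  0  0  0  0  0 15 15  0  0  0  0
0.475  0  0  0  0  0  0  0  0  0  0  0  0  0  0  0  0  0  0  0  0  0  0  0  0  0  0  7  7  0  0  0  0
0.500  0  0  0  0  0  0  0  0  0  0  0  0  0  0  0  0  0  0  0  0  0  0  0  0  0  0  7  7  0  0  0  0
0.525  0  0  0  0  0  0  0  0  0  0  0  0  0  0  0  0  0  0  0  0  0  0  0  0  0  0  6  7  0  0  0  7
0.550  0  0  0  0  0  0  0  0  0  0  0  0  0  0  0  0  0  0  0  0  0  0  0
[... 1691 characters left out ...]
  0  0  0  0  0  0  0  0  0  0  0  0  0  0  0  0  0  0  0  0  6  6  0  0  0
0.600  0  0  0  0  0  0  0  0  0  0  0  0  0  0  0  0  0  0  0  0  0  0  0  0  0  0  0  0  0  0  0  0
0.625  0  0  0  0  0  0  0  0 16 16 16 16 16 16 16 16 16 16 16 16 16 16 16 16 16 16  0  0  0  0  0  0
0.650  0  0  0  0  0  0  0  0 16  0 16  0 16  0 16  0 16  0 16 16 16 16 16 16 16 16  0  0  0  0  0  0
0.675  0  0  0  0  0  0  0  0 16  4 16  4 16  4 16  4 16  4 16  4 16 16 16 16 16 16  0  0  0  0  0  0
pose [ 0.1781 -0.6247  0.2218] [-3.1402e+00  1.0000e-04  2.7780e-01]
[ 0.5884 -0.2995 -0.0161] turn -0.0001
[ 0.9069 -0.8326 -0.0154] turn 0.012
[ 0.9862 -1.4755 -0.0144] turn 0.02
[ 1.0127 -1.5684  0.0057] turn 0.02
```

Request:
step_arm(rows=[{"dp": [0.588,-0.3,-0.03],"turn": 0,"grip": 80},{"dp": [0.588,-0.3,-0.03],"turn": 0,"grip": 80},{"dp": [0.588,-0.3,-0.03],"turn": 0,"grip": 80},{"dp": [0.588,-0.3,-0.03],"turn": 0,"grip": 80},{"dp": [0.588,-0.3,-0.03],"turn": 0,"grip": 80},{"dp": [0.588,-0.3,-0.03],"turn": 0,"grip": 80},{"dp": [0.588,-0.3,-0.03],"turn": 0,"grip": 80},{"dp": [0.907,-0.833,-0.03],"turn": 0.012,"grip": 80},{"dp": [0.907,-0.833,-0.03],"turn": 0.012,"grip": 80},{"dp": [0.907,-0.833,-0.03],"turn": 0.012,"grip": 80},{"dp": [0.907,-0.833,-0.03],"turn": 0.012,"grip": 80},{"dp": [0.907,-0.833,-0.03],"turn": 0.012,"grip": 80},{"dp": [0.907,-0.833,-0.03],"turn": 0.012,"grip": 80},{"dp": [0.907,-0.833,-0.03],"turn": 0.012,"grip": 80},{"dp": [0.907,-0.833,-0.03],"turn": 0.012,"grip": 80}])

```text
time_s: 1.6
eef_pos: [0.5004, -0.0979, 0.2374]
tool_rot: [-3.141, 0.0, 0.244]
wrist_force: [0.8, -0.5, -0.1]
grip_width: 0.0798
gripper_force: 0.0
```

Run:
```python
from h import *
rows([[.45,.2683,.235,.215],[.45,.2683,.106,.215]]);print(state()['q'])
```

```text
pose [ 0.5004 -0.0979  0.2374] [-3.1412e+00  1.0000e-04  2.4450e-01]
[ 0.0794 -0.735   0.0052] turn 0.0094
[ 0.0794 -0.7349  0.2632] turn 0.0094
[ 0.4992996   0.06409097 -0.4083289   1.75967585  0.02589152  1.32334572
 -1.24094109]
```

Move above the grip, then check it with the wrist camera before descending.

Request:
step_arm(rows=[{"dp": [0.08,-0.735,0.005],"turn": 0.009,"grip": 80},{"dp": [0.08,-0.735,0.005],"turn": 0.009,"grip": 80},{"dp": [0.08,-0.735,0.005],"turn": 0.009,"grip": 80},{"dp": [0.08,-0.735,0.005],"turn": 0.009,"grip": 80},{"dp": [0.08,-0.735,0.005],"turn": 0.009,"grip": 80},{"dp": [0.08,-0.735,0.005],"turn": 0.009,"grip": 80},{"dp": [0.08,-0.735,0.005],"turn": 0.009,"grip": 80},{"dp": [0.08,-0.735,0.005],"turn": 0.009,"grip": 80},{"dp": [0.08,-0.735,0.005],"turn": 0.009,"grip": 80}])

```text
time_s: 2.5
eef_pos: [0.4513, 0.2679, 0.2348]
tool_rot: [-3.141, 0.001, 0.215]
wrist_force: [-0.9, -0.4, 0.9]
grip_width: 0.0798
gripper_force: 0.0
```

Run:
```python
from h import *
i,P=cloud('wrist');cv2.imwrite('pics/w1.png',i)
hsv=cv2.cvtColor(i,cv2.COLOR_BGR2HSV)
m=((hsv[...,0]<8)|(hsv[...,0]>172))&(hsv[...,1]>170)&(P[...,2]>.14)&(P[...,2]<.16)
q=P[m];print(len(q));
if len(q)>5: print(cv2.minAreaRect(q[:,:2].astype(np.float32)*1000),np.median(q[:,2]))
m=(P[...,2]>.056)&(P[...,2]<.075)&(P[...,0]>.47)&(P[...,0]<.6)&(P[...,1]>.24)&(P[...,1]<.33);q=P[m]
if len(q)>5: print('bar',cv2.minAreaRect(q[:,:2].astype(np.float32)*1000),np.median(q[:,2]))
rows([[.45,.2683,.106,.215]])
```

```text
965
((449.7438049316406, 267.00274658203125), (29.294166564941406, 23.368961334228516), 11.947422981262207) 0.150378935376548
bar ((528.6397705078125, 285.1401672363281), (122.27056121826172, 39.654396057128906), 10.024141311645508) 0.06854305726184573
pose [0.4521 0.2656 0.2346] [3.1415e+00 9.0000e-04 2.1210e-01]
[-0.0027 -0.0061  0.2573] turn -0.0009
```

View pics/w1.png

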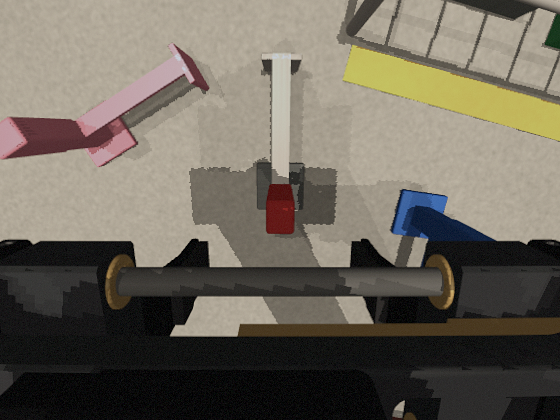

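The wrist view shows the red grip top at (280,208), centred between the fingers, with the bar running straight up to the claw at (281,62). Descending and gripping.

Request:
step_arm(rows=[{"dp": [-0.003,0,0.12],"turn": 0,"grip": 80},{"dp": [-0.003,0,0.12],"turn": 0,"grip": 80},{"dp": [-0.003,0,0.2],"turn": 0,"grip": 80},{"dp": [-0.003,0,0.257],"turn": 0,"grip": 80},{"dp": [-0.003,0,0.257],"turn": 0,"grip": 80},{"dp": [-0.003,0,0.257],"turn": 0,"grip": 80},{"dp": [-0.003,0,0.257],"turn": 0,"grip": 10},{"dp": [-0.003,0,0.257],"turn": 0,"grip": 10},{"dp": [-0.003,0,0.257],"turn": 0,"grip": 10},{"dp": [-0.003,0,0.257],"turn": 0,"grip": 10},{"dp": [-0.003,0,0.257],"turn": 0,"grip": 10},{"dp": [-0.003,0,0.257],"turn": 0,"grip": 10},{"dp": [-0.003,0,0.257],"turn": 0,"grip": 10},{"dp": [-0.003,0,0.257],"turn": 0,"grip": 10}], grip_force=45)

```text
time_s: 3.95
eef_pos: [0.4501, 0.2661, 0.1066]
tool_rot: [-3.141, 0.0, 0.212]
wrist_force: [-0.7, 1.2, -2.5]
grip_width: 0.0239
gripper_force: 17.4
```

Run:
```python
from h import *
rows([[.45,.2661,.288,.212],[.46,-.075,.288,-.015],[.46,-.075,.166,-.015]])
```

```text
pose [0.4501 0.2661 0.1066] [-3.1413  0.      0.2119]
[-2.000e-04 -1.000e-04 -3.629e-01] turn -0.0
[-0.1241  0.671  -0.363 ] turn 0.0722
[-0.1241  0.6711 -0.119 ] turn 0.0722
```

Request:
step_arm(rows=[{"dp": [0,0,-0.09],"turn": 0,"grip": 10},{"dp": [0,0,-0.18],"turn": 0,"grip": 10},{"dp": [0,0,-0.27],"turn": 0,"grip": 10},{"dp": [0,0,-0.363],"turn": 0,"grip": 10},{"dp": [0,0,-0.363],"turn": 0,"grip": 10},{"dp": [-0.02,0.09,-0.363],"turn": 0.01,"grip": 10},{"dp": [-0.034,0.18,-0.363],"turn": 0.02,"grip": 10},{"dp": [-0.05,0.27,-0.363],"turn": 0.03,"grip": 10},{"dp": [-0.067,0.36,-0.363],"turn": 0.04,"grip": 10},{"dp": [-0.084,0.45,-0.363],"turn": 0.05,"grip": 10},{"dp": [-0.1,0.54,-0.363],"turn": 0.06,"grip": 10},{"dp": [-0.117,0.63,-0.363],"turn": 0.07,"grip": 10},{"dp": [-0.124,0.671,-0.363],"turn": 0.072,"grip": 10},{"dp": [-0.124,0.671,-0.363],"turn": 0.072,"grip": 10},{"dp": [-0.124,0.671,-0.363],"turn": 0.072,"grip": 10}])

```text
time_s: 5.45
eef_pos: [0.4595, -0.0748, 0.2868]
tool_rot: [-3.141, 0.002, -0.015]
wrist_force: [0.6, 0.6, -4.1]
grip_width: 0.0238
gripper_force: 45.0
```

```bash
cat >> h.py <<'E'
def look(tag):
    rect=lambda q: [np.round(v,1) for v in cv2.minAreaRect(q[:,:2].astype(np.float32)*1000)]+[np.round(np.median(q[:,2]),4)]
    for n in ['scene','side']:
        i,P=cloud(n);cv2.imwrite(f'pics/{n}{tag}.png',i)
        np.savez(f'{n}{tag}.npz',i=i,P=P)
        hsv=cv2.cvtColor(i,cv2.COLOR_BGR2HSV);H,S=hsv[...,0].astype(int),hsv[...,1]
        g=(abs(H-65)<15)&(S>120)&(P[...,2]>.0)&(P[...,2]<.055)
        q=P[g];print(n,'green',len(q),rect(q),q[:,:2].min(0))
        q=q[q[:,2]>.038]
        if len(q)>5: print(' lip',len(q),rect(q),q[:,0].min())
E
python3 - <<'E'
from h import *
look(2)
rows([[.46,-.075,.166,-.015]])
E
```

```text
scene green 1820 [array([754.3, -78.5]), array([161.6, 146.4]), np.float64(89.2), np.float64(0.0221)] [ 0.68034558 -0.15827889]
 lip 75 [array([695.1, -56.7]), array([173.9,  71. ]), np.float64(59.8), np.float64(0.0439)] 0.6803455784438245
side green 613 [array([752.8, -75.9]), array([158.6, 148.3]), np.float64(88.8), np.float64(0.031)] [ 0.67805583 -0.15577242]
 lip 87 [array([682.4, -73.9]), array([149.5,   7.5]), np.float64(88.7), np.float64(0.0434)] 0.6780558332035502
pose [ 0.4598 -0.0737  0.2874] [-3.141e+00  1.100e-03 -1.250e-02]
[0.0006 0.0027 0.2428] turn 0.0008
```

View pics/side2.png

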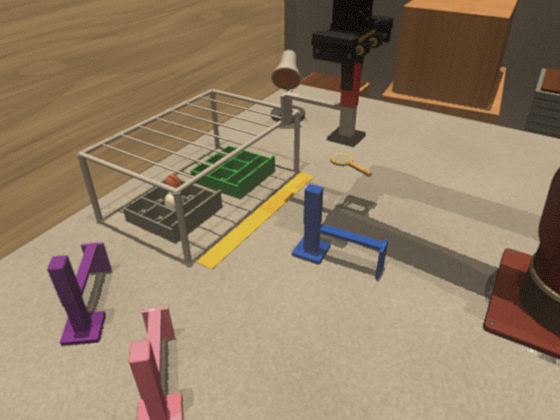

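The hook hangs level, with the claw at (288,108), the foot at (346,137) and the tray unmoved. A small magnifier lies at (350,163), to be avoided. Measuring the claw in hand and the magnifier.

Run:
```python
from h import *
np.set_printoptions(precision=4,suppress=True)
for n in ['scene','side']:
    z=np.load(n+'2.npz');P=z['P'];i=z['i']
    b=(P[...,0]>.48)&(P[...,0]<.635)&(P[...,1]>-.13)&(P[...,1]<-.02)&(P[...,2]>.17)&(P[...,2]<.27)
    q=P[b];c=q[q[:,0]>.575];print(n,len(q),len(c))
    if len(c)>5: print('claw',np.percentile(c,[2,50,98],axis=0))
    q=q[q[:,0]<.58];print('bar',np.percentile(q,[2,50,98],axis=0),np.polyfit(q[:,0],q[:,1],1),np.polyfit(q[:,0],q[:,2],1))
    h=cv2.cvtColor(i,cv2.COLOR_BGR2HSV);m=(h[...,0]>15)&(h[...,0]<25)&(h[...,1]>110)&(P[...,1]<-.2)&(P[...,2]<.05)&(P[...,0]<.75)&(P[...,0]>.3)&(P[...,2]>-.02)
    q=P[m];print('mag',len(q),np.percentile(q,[2,50,98],axis=0) if len(q) else '')
```

```text
scene 580 299
claw [[ 0.5788 -0.0963  0.1855]
 [ 0.6016 -0.0718  0.2256]
 [ 0.6039 -0.0566  0.2513]]
bar [[ 0.4813 -0.0993  0.185 ]
 [ 0.513  -0.0705  0.2476]
 [ 0.578  -0.0467  0.2522]] [-0.0254 -0.0593] [ 0.517  -0.0358]
mag 548 [[ 0.3202 -1.356  -0.0173]
 [ 0.506  -1.0872  0.0141]
 [ 0.688  -0.2543  0.0487]]
side 794 410
claw [[ 0.5779 -0.0911  0.182 ]
 [ 0.5975 -0.0659  0.2194]
 [ 0.6039 -0.053   0.2486]]
bar [[ 0.4812 -0.0838  0.1848]
 [ 0.5196 -0.0659  0.2464]
 [ 0.5778 -0.0434  0.2493]] [-0.0679 -0.0321] [0.3411 0.059 ]
mag 541 [[ 0.3069 -1.1603 -0.0181]
 [ 0.5    -1.0836  0.0093]
 [ 0.6647 -0.2509  0.0479]]
```

Request:
step_arm(rows=[{"dp": [0,0,0.09],"turn": 0,"grip": 10},{"dp": [0,0,0.18],"turn": 0,"grip": 10},{"dp": [0,0.001,0.243],"turn": 0,"grip": 10},{"dp": [0,0.001,0.243],"turn": 0,"grip": 10},{"dp": [0,0.001,0.243],"turn": 0,"grip": 10},{"dp": [0.06,0.001,0.243],"turn": 0,"grip": 10},{"dp": [0.12,0.001,0.243],"turn": 0,"grip": 10},{"dp": [0.18,0.001,0.243],"turn": 0,"grip": 10},{"dp": [0.21,0.001,0.243],"turn": 0,"grip": 10},{"dp": [0.21,0.001,0.243],"turn": 0,"grip": 10},{"dp": [0.21,0.001,0.243],"turn": 0,"grip": 10}])

```text
time_s: 6.65
eef_pos: [0.5656, -0.0768, 0.1681]
tool_rot: [-3.142, -0.002, -0.014]
wrist_force: [-0.3, -0.5, -3.4]
grip_width: 0.0234
gripper_force: 45.0
```

Run:
```python
from h import *
np.set_printoptions(precision=4,suppress=True)
look(3)
z=np.load('side3.npz');P=z['P'];h=cv2.cvtColor(z['i'],cv2.COLOR_BGR2HSV)
q=P[(h[...,1]<80)&(P[...,0]>.66)&(P[...,0]<.73)&(P[...,1]>-.12)&(P[...,1]<-.04)&(P[...,2]>.055)&(P[...,2]<.135)];print(len(q),np.percentile(q,[2,50,98],axis=0))
cv2.imwrite('pics/crop3.png',cv2.resize(z['i'][80:280,150:400],(750,600),interpolation=2))
rows([[.565,-.075,.118,-.015]])
```

```text
scene green 1768 [array([738.8, -77.8]), array([158.3, 177.4]), np.float64(88.8), np.float64(0.0214)] [ 0.6501 -0.1573]
 lip 46 [array([692.8, -75.4]), array([ 27.4, 145.9]), np.float64(15.3), np.float64(0.044)] 0.6816630431311059
side green 587 [array([752.7, -75.8]), array([156.5, 147.8]), np.float64(88.6), np.float64(0.031)] [ 0.6778 -0.1532]
 lip 79 [array([681.9, -75.3]), array([151.2,   6.3]), np.float64(88.6), np.float64(0.0435)] 0.6778060139901486
260 [[ 0.6625 -0.0969  0.0626]
 [ 0.7021 -0.0696  0.0906]
 [ 0.7073 -0.0559  0.1286]]
pose [ 0.5648 -0.0771  0.1677] [ 3.1412 -0.001  -0.0144]
[ 0.0002 -0.0042  0.0994] turn 0.0002
```

View pics/crop3.png

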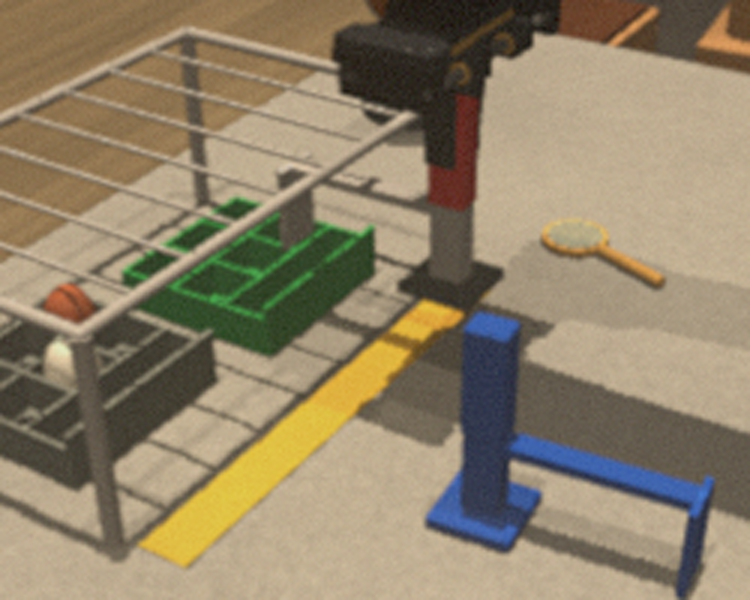

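The crop shows the claw at (293,215) hanging over the channel behind the lip edge (lip from (230,300) to (372,235)). The numbers agree: the claw is 22 mm behind the lip. Lowering.

Request:
step_arm(rows=[{"dp": [0,0,0.04],"turn": 0,"grip": 10},{"dp": [0,0,0.07],"turn": 0,"grip": 10},{"dp": [0,0,0.099],"turn": 0,"grip": 10},{"dp": [0,0,0.099],"turn": 0,"grip": 10},{"dp": [0,0,0.099],"turn": 0,"grip": 10},{"dp": [0,0,0.099],"turn": 0,"grip": 10},{"dp": [0,0,0.099],"turn": 0,"grip": 10}])

```text
time_s: 7.45
eef_pos: [0.5656, -0.0771, 0.1178]
tool_rot: [3.141, -0.001, -0.014]
wrist_force: [0.2, 0.2, -3.3]
grip_width: 0.0237
gripper_force: 45.0
```

Run:
```python
from h import *
look(4)
rows([[.4675,-.075,.118,-.015]]);print(state()['wrist_force'])
```

```text
scene green 1671 [array([738.9, -77.6]), array([158.6, 177.4]), np.float64(88.6), np.float64(0.0227)] [ 0.65013042 -0.15805299]
 lip 47 [array([688.2, -47.3]), array([41.9, 83.2]), np.float64(28.3), np.float64(0.0433)] 0.6814362862012452
side green 493 [array([752.8, -74.8]), array([155.2, 146.6]), np.float64(89.6), np.float64(0.0312)] [ 0.67960162 -0.1525753 ]
 lip 50 [array([682.9, -73.4]), array([147.7,   6.4]), np.float64(89.7), np.float64(0.0433)] 0.6796016221803679
pose [ 0.5654 -0.0771  0.1176] [ 3.1415e+00 -9.0000e-04 -1.4400e-02]
[-0.1958 -0.0013 -0.0009] turn 0.0002
[ 0.13476313  0.25616844 -2.95205038]
```

Request:
step_arm(rows=[{"dp": [-0.012,0,0],"turn": 0,"grip": 10},{"dp": [-0.024,0,0],"turn": 0,"grip": 10},{"dp": [-0.036,0,0],"turn": 0,"grip": 10},{"dp": [-0.048,0,0],"turn": 0,"grip": 10},{"dp": [-0.06,0,0],"turn": 0,"grip": 10},{"dp": [-0.072,0,0],"turn": 0,"grip": 10},{"dp": [-0.084,0,0],"turn": 0,"grip": 10},{"dp": [-0.096,0,0],"turn": 0,"grip": 10},{"dp": [-0.108,0,0],"turn": 0,"grip": 10},{"dp": [-0.12,0,0],"turn": 0,"grip": 10},{"dp": [-0.132,0,0],"turn": 0,"grip": 10},{"dp": [-0.144,0,0],"turn": 0,"grip": 10},{"dp": [-0.156,0,0],"turn": 0,"grip": 10},{"dp": [-0.168,0,0],"turn": 0,"grip": 10},{"dp": [-0.178,0,0],"turn": 0,"grip": 10},{"dp": [-0.184,0,0],"turn": 0,"grip": 10},{"dp": [-0.188,0,0],"turn": 0,"grip": 10},{"dp": [-0.188,0,0],"turn": 0,"grip": 10},{"dp": [-0.188,0,0],"turn": 0,"grip": 10},{"dp": [-0.188,0,0],"turn": 0,"grip": 10}])

```text
time_s: 9.55
eef_pos: [0.4708, -0.0757, 0.1168]
tool_rot: [-3.141, 0.001, -0.014]
wrist_force: [-0.7, 0.8, -3.0]
grip_width: 0.0236
gripper_force: 45.0
```

Run:
```python
from h import *
look(5)
z=np.load('side5.npz')
cv2.imwrite('pics/crop5.png',cv2.resize(z['i'][80:280,150:400],(750,600),interpolation=2))
for n in ['scene','side']:
    z=np.load(n+'5.npz');i=z['i'];P=z['P'];h=cv2.cvtColor(i,cv2.COLOR_BGR2HSV);S,V=h[...,1],h[...,2]
    w=(S<80)&(V<110)&(P[...,2]>.015)&(P[...,2]<.05)&(P[...,0]>.64)&(P[...,0]<.9)&(P[...,1]>.005)&(P[...,1]<.2);print('grey',cv2.minAreaRect(P[w][:,:2].astype(np.float32)*1000))
rows([[.4675,-.075,.118,-.015]])
```

```text
scene green 1552 [array([659.5, -76.3]), array([159.5, 182.6]), np.float64(89.0), np.float64(0.0223)] [ 0.56819667 -0.15683715]
 lip 49 [array([605.7, -72. ]), array([143.7,   5.9]), np.float64(89.5), np.float64(0.0436)] 0.6023571926003927
side green 655 [array([675.6, -74.4]), array([155.4, 147.7]), np.float64(89.8), np.float64(0.0312)] [ 0.60165629 -0.15213395]
 lip 66 [array([604.4, -71.3]), array([148.5,   5.9]), np.float64(89.6), np.float64(0.0435)] 0.6016562859417053
grey ((773.7294311523438, 119.36154174804688), (157.9613494873047, 147.8180694580078), 88.2806167602539)
grey ((772.5262451171875, 121.08257293701172), (156.93466186523438, 148.94094848632812), 89.20519256591797)
pose [ 0.4709 -0.0757  0.1169] [-3.1414e+00  7.0000e-04 -1.4400e-02]
[-0.0067 -0.0012 -0.0023] turn 0.0002
```

View pics/crop5.png

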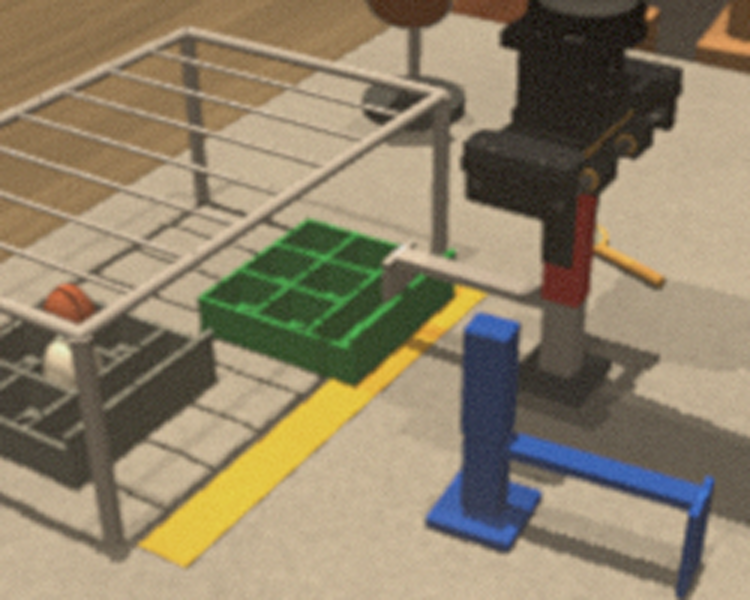

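The crop shows the claw behind the lip at (395,265) and the lip lying on the yellow band (352,375)–(455,285). The grey tray hasn't moved. The lip centre is at x≈0.605 against the band's 0.602. Now freeing the claw and lifting it out.

Request:
step_arm(rows=[{"dp": [0.008,0,0],"turn": 0,"grip": 10},{"dp": [0.016,0,0],"turn": 0,"grip": 10},{"dp": [0.016,0,0],"turn": 0,"grip": 10},{"dp": [0.016,0,-0.03],"turn": 0,"grip": 10},{"dp": [0.016,0,-0.08],"turn": 0,"grip": 10},{"dp": [0.016,0,-0.14],"turn": 0,"grip": 10},{"dp": [0.016,0,-0.14],"turn": 0,"grip": 10},{"dp": [0.016,0,-0.14],"turn": 0,"grip": 10},{"dp": [-0.035,0,-0.14],"turn": 0,"grip": 10},{"dp": [-0.035,0.08,-0.14],"turn": 0,"grip": 10},{"dp": [-0.035,0.16,-0.14],"turn": 0,"grip": 10},{"dp": [-0.035,0.26,-0.14],"turn": 0,"grip": 10},{"dp": [-0.035,0.26,-0.14],"turn": 0,"grip": 10},{"dp": [-0.035,0.26,-0.14],"turn": 0,"grip": 10},{"dp": [-0.035,0.26,-0.14],"turn": 0,"grip": 10}])

```text
time_s: 11.15
eef_pos: [0.4513, -0.2043, 0.1859]
tool_rot: [-3.14, 0.002, -0.013]
wrist_force: [0.1, 0.3, -3.6]
grip_width: 0.0237
gripper_force: 45.0
```

Run:
```python
from h import *
look(6)
s=np.load('scene6.npz');cv2.imwrite('pics/v6.png',np.hstack([cv2.resize(np.load(n+'6.npz')['i'][80:320,120:400],(400,343)) for n in('scene','side')]))
rows([[.455,-.205,.1085,-.0144]])
```

```text
scene green 1656 [array([658.2, -95.2]), array([197.1, 184.2]), np.float64(89.3), np.float64(0.0229)] [ 0.56489404 -0.19262391]
 lip 78 [array([606.9, -71.6]), array([148.8,  21.6]), np.float64(81.7), np.float64(0.0431)] 0.6020531378714551
side green 776 [array([674.5, -75.5]), array([158.6, 146.2]), np.float64(89.5), np.float64(0.0314)] [ 0.60089565 -0.1547651 ]
 lip 99 [array([605.3, -71.1]), array([150.5,   7.4]), np.float64(89.7), np.float64(0.0436)] 0.6012583085780082
pose [ 0.4517 -0.2041  0.1865] [-3.141e+00  8.000e-04 -1.250e-02]
[0.0068 0.0018 0.156 ] turn 0.0006
```

View pics/v6.png

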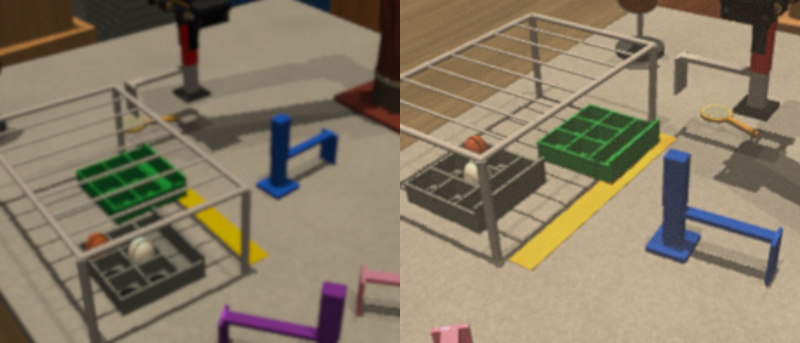

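The tray stayed on the band and the hook hangs free. The magnifier's handle (right half, (757,133)) may be near the foot, so locating it before lowering.

Run:
```python
from h import *
z=np.load('side0.npz');P=z['P'];h=cv2.cvtColor(z['i'],cv2.COLOR_BGR2HSV)
m=np.zeros(h.shape[:2],bool);m[145:180,322:378]=1
m&=(h[...,1]>120)
q=P[m];print(len(q),q.min(0),q.max(0));print(P[173,370],P[159,340])
print(q[np.argmin(q[:,0])],q[np.argmax(q[:,1])])
```

```text
154 [ 0.45698965 -0.30641818  0.00245137] [ 0.5810702  -0.24594674  0.0132348 ]
[ 0.4573946  -0.24891105  0.00932186] [ 0.55365923 -0.27902324  0.00775373]
[ 0.45698965 -0.24867233  0.00665   ] [ 0.45837154 -0.24594674  0.00471066]
```

Request:
step_arm(rows=[{"dp": [0,-0.028,0],"turn": 0,"grip": 10},{"dp": [0,-0.028,0.06],"turn": 0,"grip": 10},{"dp": [0,-0.028,0.11],"turn": 0,"grip": 10},{"dp": [0,-0.028,0.14],"turn": 0,"grip": 10},{"dp": [0,-0.028,0.152],"turn": 0,"grip": 10},{"dp": [0,-0.028,0.157],"turn": 0,"grip": 10},{"dp": [0,-0.028,0.157],"turn": 0,"grip": 10},{"dp": [0,-0.028,0.157],"turn": 0,"grip": 10}])

```text
time_s: 12.05
eef_pos: [0.4525, -0.1914, 0.1095]
tool_rot: [3.141, -0.001, -0.014]
wrist_force: [0.9, 0.3, -3.3]
grip_width: 0.0236
gripper_force: 45.0
```

Run:
```python
from h import *
s=state();print(s['eef_pos'],s['wrist_force'])
```

```text
[ 0.45254651 -0.19141003  0.10949479] [ 0.92001142  0.27136053 -3.34213466]
```

Not quite touching yet (about 2–3 mm to go). Creeping down.

Request:
step_arm(rows=[{"dp": [0,0,0.002],"turn": 0,"grip": 10},{"dp": [0,0,0.004],"turn": 0,"grip": 10},{"dp": [0,0,0.004],"turn": 0,"grip": 10},{"dp": [0,0,0.004],"turn": 0,"grip": 10}])

```text
time_s: 12.45
eef_pos: [0.4522, -0.1917, 0.1072]
tool_rot: [3.141, -0.001, -0.015]
wrist_force: [-3.4, 0.7, 4.5]
grip_width: 0.0238
gripper_force: 45.0
```

Contact made (the weight is off the wrist). Releasing and rising.

Request:
step_arm(rows=[{"dp": [0,0,0],"turn": 0,"grip": 30},{"dp": [0,0,0],"turn": 0,"grip": 45},{"dp": [0,0,0],"turn": 0,"grip": 70},{"dp": [0,0,0],"turn": 0,"grip": 70},{"dp": [0,0,0],"turn": 0,"grip": 70},{"dp": [0,0,-0.05],"turn": 0,"grip": 70},{"dp": [0,0,-0.12],"turn": 0,"grip": 70},{"dp": [0,0,-0.2],"turn": 0,"grip": 70},{"dp": [0,0,-0.25],"turn": 0,"grip": 70},{"dp": [0,0,-0.25],"turn": 0,"grip": 70},{"dp": [0,0,-0.25],"turn": 0,"grip": 70},{"dp": [0,0,-0.25],"turn": 0,"grip": 70}])

```text
time_s: 13.65
eef_pos: [0.4513, -0.1912, 0.2303]
tool_rot: [-3.141, 0.002, -0.014]
wrist_force: [0.3, 0.6, 0.3]
grip_width: 0.0698
gripper_force: 0.0
```

Run:
```python
from h import *
look(7)
cv2.imwrite('pics/v7.png',np.hstack([cv2.resize(np.load(n+'7.npz')['i'][80:320,120:400],(400,343)) for n in('scene','side')]))
print(state()['eef_pos'])
```

```text
scene green 1665 [array([657.9, -94.4]), array([193.6, 184.9]), np.float64(89.7), np.float64(0.0229)] [ 0.56489409 -0.19063886]
 lip 80 [array([615.7, -84.9]), array([108.6, 131.5]), np.float64(43.8), np.float64(0.0437)] 0.6016713384032945
side green 750 [array([674.7, -75. ]), array([155.8, 147.8]), np.float64(88.8), np.float64(0.0311)] [ 0.59994944 -0.15388535]
 lip 100 [array([604.6, -70.3]), array([149.3,   7.3]), np.float64(89.1), np.float64(0.0433)] 0.599949444217995
[ 0.45128605 -0.19120552  0.23031003]
```

View pics/v7.png

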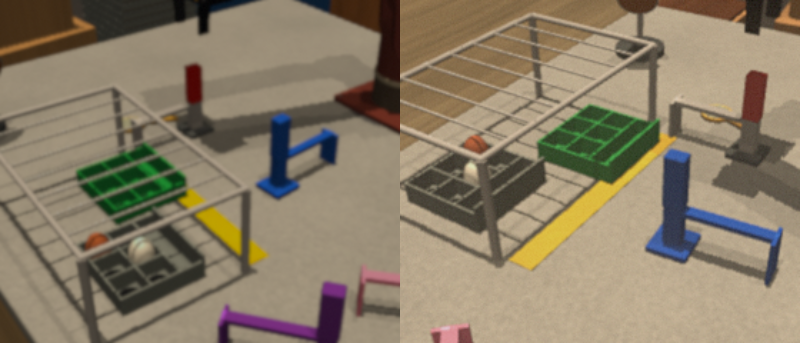

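The hook stands upright and released at (193,100) left and (750,115) right, clear of the tray, whose lip is on the band. The gripper is clear of everything, so I'm handing in.

```bash
python3 -c "
from rig import sign_off
print(sign_off())"
```

```text
the job is handed in; nothing more can be done
None
```

I pulled the green tray onto the yellow band, with its lip about 3 mm from the band's middle and nearly square. The hook stands upright and released clear of it, the grey tray has not moved, and the job is handed in; sign-off returned no verdict.

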